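# Roll the gas cylinder onto the bench scale

## Robot

A 6-joint arm with a two-finger parallel gripper is mounted at the origin on the work surface. World frame = base frame: x ahead of the robot, y to its left, z up, the work surface at z = 0. Lengths are in m, angles in rad, forces in N, time in s.
With the tool pointing down it reaches from about 0.25 to 0.725 m from the base axis. Payload 4 kg.
Tool frame: the origin (TCP) lies midway between the tips of the shut fingers; the grasp point (between the pads) lies 19 mm behind it; y points along the fingers, x is the direction in which the jaws open and shut, and the axes are right-handed (so a half turn about y gives the same grasp; the last joint's range is limited). The gripper opens to 85 mm and grips with 20 to 120 N. Pads are 22 mm wide; open, the fingers measure 114 mm over their backs; the gripper's body (76 mm by 85 mm) begins 54 mm behind the grasp point. The pads swing forward as they close: fully open they stand 13 mm farther back than shut.
Start: joints at [1.258, 0.241, 0.005, 1.335, 0, 1.571], TCP at [0.154, 0.476, 0.231] pointing down, gripper open.
Joint ranges: [-2.72, 2.72], [-1.05, 1.87], [-1.09, 1.28], [-1.99, 2.15], [-1.42, 1.44], [-3.14, 3.14]. Speed limits (rad/s): [2.79, 2.79, 3.14, 3.14, 3.14, 3.14].

## Interface

Orientations are given as a unit quaternion [x, y, z, w].
In Python, from workcell import bot gives the robot as it stands. The module is installed in compiled form; this text tells all that it offers.
- The arm moves only by the shell command python3 -m inch 'ROWS'. ROWS is text: rows parted by semicolons, each of 7 numbers parted by spaces: the turn, a rotation vector about the tool's x, y, z in degrees, then the shift along the tool's x, y, z in mm, then the closure, from 0 (fully open) to 1 (shut). In form: ax ay az dx dy dz fingers; .... A call has 1 to 12 rows; each row shifts and turns the commanded pose from where the row before left it, along the tool's axes as they then stand; what a row does not reach is not made up. A row lasts 1/8 s, in which the tool goes at most 62.5 mm and 10.7 degrees, less where a joint would pass 70% of its speed; a pose out of reach is approached as far as the arm can. A call with a gripper value outside its range is refused whole. The fingers move at their own pace and stop on an object; the grip force is fixed at half the most. Time passes only in rows, so rows that do not move let the fingers close. It gives the time, the measured TCP pose, the force and the opening at its end, in the units of the state.
- bot.get_obs(): the state, without advancing time (a new reading comes with each control period).
- bot.camera(name): name is "side" or "top"; returns a dict with "color" (420x560x3 uint8, blue, green, red), "fx", "fy", "cx", "cy" (pixels), "extrinsics" (4x4, takes a point from world to camera coordinates). Camera axes: x right, y up, looking along -z (the intrinsics and any distortion apply to the point x, -y, -z); pixel columns grow to the right and rows downward; lengths in m; the calibration is good to about 2 mm. A picture is of the moment at which its call begins. There is no depth.
- bot.job_done(): hands the job in, once; it reports no verdict.
Trained networks look in the newest picture that a camera, given by its name, has taken for a name from the list of things; names that differ only in an ending like _2 or _b are one class to them, and where a whole thing is asked for, a point or a joint stands for the part that bears it (a point fixed in the world has none). Each returns a list of dicts, best first, with "conf" (0 to 1); they miss things now and then, are a little off and sometimes report something else, mostly with a low value. They report only what shows in the picture. A call takes as long as a camera call. They do not tell look-alikes from the thing itself.
- bot.look_for(name, camera): "extent" ([left, top, right, bottom] in pixels, round what is visible of it).
- bot.cut_out(name, camera): "region" (420x560 bool, what is visible of it) and "extent" ([left, top, right, bottom] in pixels, round what is visible of it).
- bot.spot_point(name, camera): "point" ([column, row] in pixels: a listed point, or the origin of a listed thing).
The state is a dict: "clock": time; "joint_pos": joint angles; "joint_vel": joint speeds; "tau": joint torques, N m; "eef_pos": TCP position; "tool_rot": TCP orientation; "ft_force": force on the tool from outside, world axes, zero at the start; "ft_torque": the same for the moment, N m; "grip_width": finger opening in m.
Only numpy, scipy, OpenCV 4.12 (cv2) and the standard library are available. Lean on these libraries where they do the work, as an engineer would, in place of code of your own. Each camera call takes 0.05 s, during which the arm holds its last target.

## Task

Zero the bench scale by pressing its green key fully down and letting it up again while the plate is empty. Then, pushing only on its top with the fingertips, gently roll the blue gas cylinder that lies on the bench onto the weighing plate so that it stops and stays lying across the middle of the plate, none of it overhanging, and take the hand off. Do not grip or lift the cylinder, and leave everything else on the bench where it is.

Things in the scene. Friction and masses are not known exactly. Their poses are not given: they have to be found in the camera images.
- gas_cylinder: Gas cylinder to weigh: blue, round-ended, 76 mm diameter, straight barrel 70 mm long, white ring, paper label, brass valve; 0.6 to 1 kg. It lies on the bench left or right of the plate, axis roughly along the plate's x. Origin: on its axis, mid-barrel, 38 mm above what it lies on. x axis: along it to the valve. Stroked over the top without slipping it rolls half as far as the fingertips, which so run ahead off the top: use several strokes.
- valve_tip (a point): Tip of the gas cylinder's brass valve, on its axis, 100 mm from the mid-barrel origin; the round end is 73 mm from the origin the other way (173 mm in all). The valve points away from the robot. The cylinder rolls with a little resistance: left rolling at 0.1 m/s it stops within about 20 mm.
- scale: Bench scale let into the bench top, fixed. Origin: middle of the weighing plate, at bench height. x: along the plate, away from the robot; y: to its left. Beyond the plate on the +x side is a grey keypad 28 mm high, 148 to 223 mm from the origin, then a sloping display up to 80 mm high.
- plate_middle (a point): Middle of the top of the steel weighing plate, 270 mm along the scale's x by 220 mm along its y, in a thin black frame. Plate and frame are flush with the bench top (no step). The cylinder starts 165 to 245 mm to the left or the right of this point.
- zero_key_top (a point): Centre of the top of the green zero key, a round push key 26 mm in diameter on the keypad, its top about 49 mm above the bench. It is pressed straight down.
- zero_key (a joint): Travel of the zero key: 0 up, 0.005 m fully down. Spring: it takes about 4 N to push it fully down, and it comes up by itself. A press counts from 0.004 m.
- tape_roll: Bystander: roll of brown packing tape lying flat, 96 mm in diameter, 48 mm high, on the other side of the plate from the cylinder. Origin: centre of its underside.
- spanner: Bystander: steel wrench 170 mm long lying flat on the right. Origin: centre of its underside; x runs along it.
- leak_bottle: Bystander: white bottle with a red cap, 54 mm in diameter, 135 mm high, standing behind on the left. Origin: centre of its underside.
- small_carton: Bystander: small closed carton 90 x 120 x 70 mm, behind on the right. Origin: centre of its underside.
- cap_jar: Bystander: amber jar with a black lid, 64 mm in diameter, 75 mm high, standing on the left. Origin: centre of its underside.
There are look-alikes about, which are no part of the job. Of the things that look like the gas_cylinder, the middle-sized one is meant.

How it is judged:
By the outcome, as a careful person would: the job done as asked, in the order asked, and still so for the second after the job is handed in, with the robot touching nothing.
It also fails if it takes over 72 s, if anything falls off the work surface, if the arm or the gripper's body presses on something with over 40 N, if the wrist force passes 120 N, or if a joint passes its speed limit or range.

## Working session

There is one attempt and no reset: what is moved stays moved. The work goes in short steps, Python scripts to look and compute and a shell command to move; the robot and the scene stay as the last step left them, time stands still between calls to the robot, and variables do not carry over. Pictures are saved under pics/ and viewed, and the job is handed in when it is done.

```bash
mkdir -p pics; ls
cat > h.py <<'E'
import numpy as np, cv2
from workcell import bot
def proj(c,P):
    P=np.atleast_2d(P); q=(c["extrinsics"]@np.c_[P,np.ones(len(P))].T).T
    return np.c_[c["cx"]+c["fx"]*q[:,0]/-q[:,2], c["cy"]+c["fy"]*(-q[:,1])/-q[:,2]]
def ray(c,uv):
    E=np.array(c["extrinsics"]);R=E[:3,:3];o=-R.T@E[:3,3]
    d=np.array([(uv[0]-c["cx"])/c["fx"],-(uv[1]-c["cy"])/c["fy"],-1.]);d=R.T@d
    return o,d/np.linalg.norm(d)
def atz(c,uv,z):
    o,d=ray(c,uv);return o+d*(z-o[2])/d[2]
def tri(rs):
    A=0;b=0
    for o,d in rs:
        M=np.eye(3)-np.outer(d,d);A=A+M;b=b+M@o
    p=np.linalg.solve(A,b);return p,[np.linalg.norm((np.eye(3)-np.outer(d,d))@(p-o)) for o,d in rs]
E
python3 - <<'E'
from h import *
o=bot.get_obs();print(o)
for n in("top","side"):
    c=bot.camera(n);cv2.imwrite(f"pics/{n}0.png",c["color"])
    print(n,[c[k] for k in("fx","fy","cx","cy")],c["extrinsics"],[k for k in c])
    for t in("gas_cylinder","valve_tip","plate_middle","zero_key_top","tape_roll","scale"):
        print(t,[(np.round(x["point"]),round(x["conf"],2)) for x in bot.spot_point(t,n)],[(np.round(x["extent"]),round(x["conf"],2)) for x in bot.look_for(t,n)])
E
```

```text
pics
{'clock': 0.0, 'joint_pos': array([1.25801002e+00, 2.41406936e-01, 3.74945825e-03, 1.33521344e+00,
       2.46996260e-05, 1.57081774e+00]), 'joint_vel': array([ 8.66554982e-04, -8.94339153e-04, -1.48700590e-05, -1.12438132e-04,
       -1.25529529e-03,  8.70324308e-04]), 'tau': array([ 3.49055163e-04, -3.72316754e+01,  2.52408010e+01,  1.71461591e-02,
        3.70648419e-07, -1.14671784e-05]), 'eef_pos': array([0.15365587, 0.47514712, 0.23042561]), 'tool_rot': array([ 0.57220458,  0.41541496, -0.41661143, -0.57135562]), 'ft_force': array([ 0.03285811, -0.51162852, -0.28310755]), 'ft_torque': array([ 0.06950289,  0.04504769, -0.06994749]), 'grip_width': 0.08560422720707585}
top [482.7807119712297, 482.7807119712297, 272.8677437482405, 211.57611745576125] [[ 1.04269184e-02 -9.99943986e-01  1.81750992e-03 -1.15939253e-02]
 [ 9.96840229e-01  1.05376557e-02  7.87306541e-02 -5.15479207e-01]
 [-7.87453964e-02  9.90848897e-04  9.96894268e-01 -1.33076130e+00]
 [ 0.00000000e+00  0.00000000e+00  0.00000000e+00  1.00000000e+00]] ['color', 'fx', 'fy', 'cx', 'cy', 'extrinsics']
gas_cylinder [(
[... 1368 characters left out ...]
rray([307., 292., 379., 402.]), 0.94), (array([223., 282., 246., 328.]), 0.9), (array([234., 237., 302., 271.]), 0.66)]
valve_tip [(array([236., 241.]), 0.84), (array([226., 282.]), 0.69), (array([370., 294.]), 0.63)] [(array([314., 293., 381., 401.]), 0.93), (array([217., 281., 243., 331.]), 0.73), (array([235., 233., 301., 269.]), 0.56)]
plate_middle [(array([289., 212.]), 0.92)] [(array([196., 160., 345., 255.]), 0.87)]
zero_key_top [(array([239., 176.]), 0.37)] [(array([236., 174., 244., 180.]), 0.42)]
tape_roll [(array([312., 170.]), 0.86)] [(array([298., 152., 326., 183.]), 0.67)]
scale [(array([290., 215.]), 0.82), (array([216., 383.]), 0.71)] [(array([198., 163., 349., 254.]), 0.61)]
```

View pics/top0.png

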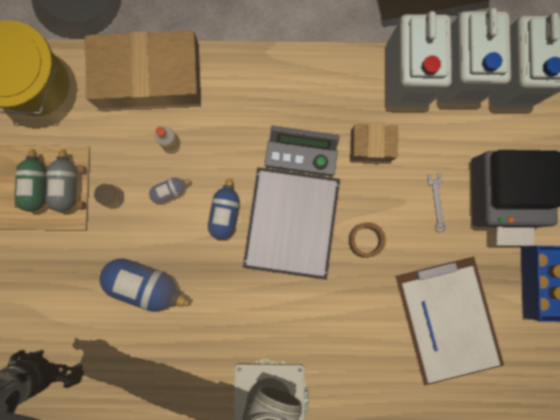

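View pics/side0.png

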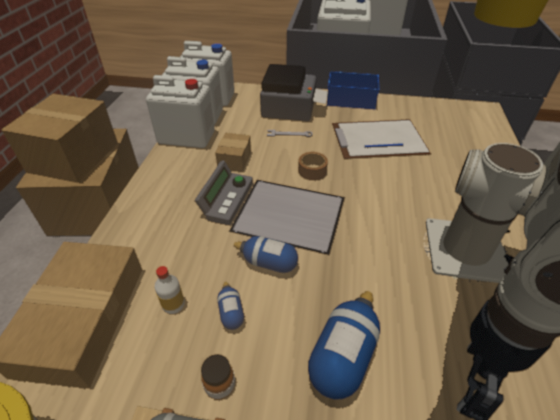

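The target is the middle-sized cylinder, at about (224,210) in the top view and (269,254) in the side view. It lies left of the plate, whose middle is at about (292,224). The key is at (321,161). I'll zoom in to measure these.

Run:
```python
from h import *
t=cv2.imread("pics/top0.png");s=cv2.imread("pics/side0.png")
a=cv2.resize(t[110:290,195:395],None,fx=4,fy=4,interpolation=2)[:600]
a=cv2.resize(t[115:265,200:400],None,fx=4,fy=4,interpolation=2);cv2.imwrite("pics/tz.png",a)
b=cv2.resize(s[150:300,180:380],None,fx=4,fy=4,interpolation=2);cv2.imwrite("pics/sz.png",b)
C={n:bot.camera(n) for n in("top","side")}
def green(im,r):
    h=cv2.cvtColor(im,cv2.COLOR_BGR2HSV);m=cv2.inRange(h,(45,90,40),(85,255,255));k=np.zeros_like(m);k[r[1]:r[3],r[0]:r[2]]=1
    ys,xs=np.nonzero(m*k);return xs.mean(),ys.mean(),len(xs)
gt=green(t,(300,145,335,180));gs=green(s,(225,165,255,195));print(gt,gs)
print("key",tri([ray(C["top"],gt[:2]),ray(C["side"],gs[:2])]))
for u in[(291,224)]:print("plate",atz(C["top"],u,0),atz(C["side"],(289.5,214),0))
for n in C:
  for k in("gas_cylinder",):
    for r in bot.cut_out(k,n):
        print(n,r["conf"],r["extent"],r["region"].sum())
q=[(258,169),(339,178),(326,277),(244,265)]
P=np.array([atz(C["top"],u,0) for u in q]);print(P,P.mean(0))
print([np.linalg.norm(P[i]-P[(i+1)%4]) for i in range(4)])
print("valve",tri([ray(C["top"],(230,179)),ray(C["side"],(238,244))]))
```

```text
(np.float64(320.65), np.float64(160.85), 60) (np.float64(238.48717948717947), np.float64(178.92307692307693), 39)
key (array([ 0.65712645, -0.1372917 ,  0.04204484]), [np.float64(0.0005660588399992501), np.float64(0.0005660588399990575)])
plate [ 0.48238956 -0.05797684  0.        ] [ 0.48619998 -0.05427426  0.        ]
top 0.78 [150.1, 177.7, 193.1, 203.7] 695
top 0.66 [98.3, 256.3, 185.1, 312.0] 3038
top 0.61 [206.1, 174.8, 238.5, 239.6] 1446
side 0.82 [306.5, 290.6, 382.4, 401.9] 5346
side 0.71 [218.3, 282.8, 243.2, 328.1] 925
side 0.58 [232.1, 236.1, 297.9, 275.1] 1619
side 0.58 [155.0, 264.6, 184.0, 317.5] 984
side 0.4 [266.0, 132.5, 311.9, 138.1] 209
[[ 0.63889424  0.03760029  0.        ]
 [ 0.61540413 -0.19414288  0.        ]
 [ 0.33426907 -0.15748785  0.        ]
 [ 0.36542275  0.0735092   0.        ]] [ 0.48849755 -0.06013031  0.        ]
[np.float64(0.2329306288598117), np.float64(0.2835145709981061), np.float64(0.2330883747928269), np.float64(0.2758189700522918)]
valve (array([0.60084054, 0.11343369, 0.03686336]), [np.float64(0.0029574949554564433), np.float64(0.002957494955456483)])
```

View pics/tz.png

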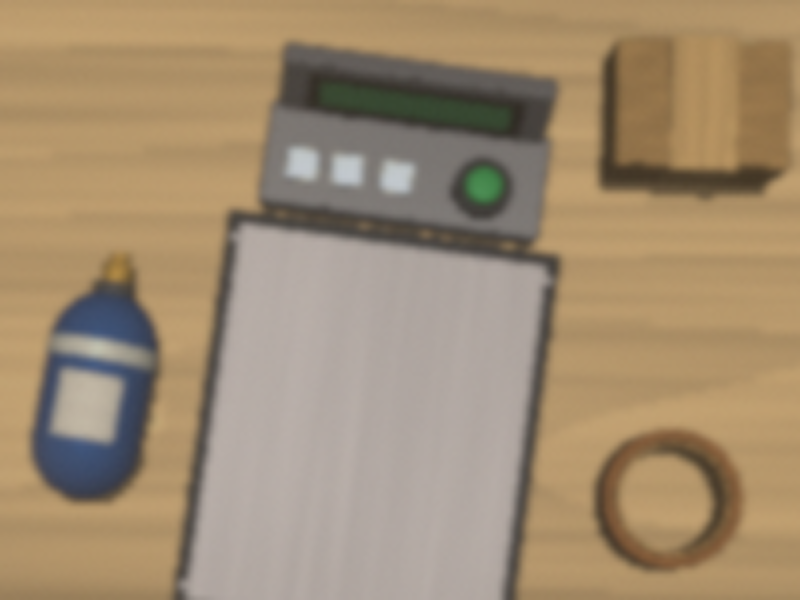

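View pics/sz.png

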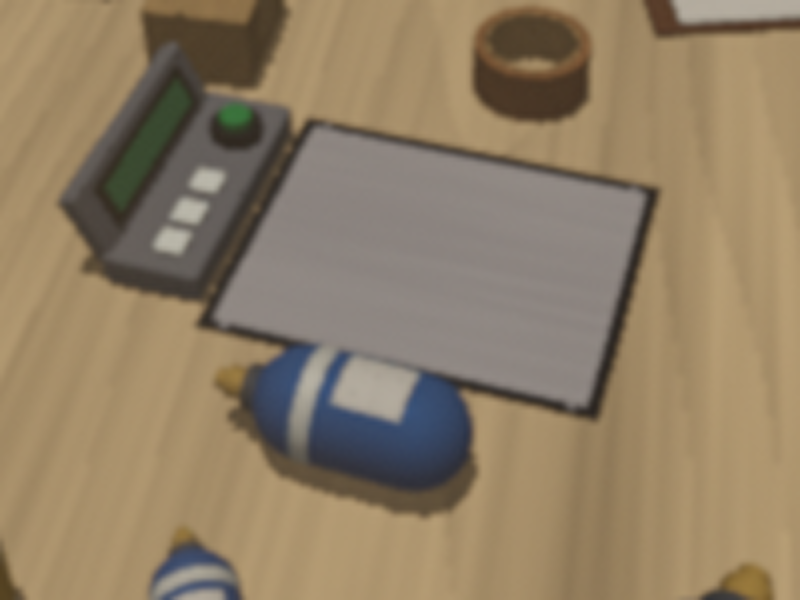

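```bash
cat >> h.py <<'E'
from scipy.optimize import minimize
def poly_mask(pts,S=4):
    m=np.zeros((420*S,560*S),np.uint8);h=cv2.convexHull(((pts+.5)*S).astype(np.float32)).astype(np.int32);cv2.fillConvexPoly(m,h,1);return m
def fit(f,masks,cams,x0,sc):
    M=[cv2.resize(m.astype(np.uint8),None,fx=4,fy=4,interpolation=cv2.INTER_NEAREST) for m in masks]
    def cost(x):
        c=0
        for m,k in zip(M,cams):
            p=poly_mask(proj(k,f(x*sc)));i=(p&m).sum();c-=i/((p|m).sum())
        return c
    best=minimize(cost,np.array(x0)/sc,method="Nelder-Mead",options=dict(initial_simplex=np.array(x0)/sc+np.r_[np.zeros((1,3)),np.eye(3)*5],xatol=.05,fatol=1e-5))
    return best.x*sc,-best.fun/len(M)
def rect(x):
    c,s=np.cos(x[2]),np.sin(x[2]);return np.array([[x[0]+c*a-s*b,x[1]+s*a+c*b,0] for a,b in((.135,.11),(.135,-.11),(-.135,-.11),(-.135,.11))])
u=np.random.default_rng(0).normal(size=(600,3));u/=np.linalg.norm(u,axis=1)[:,None];u*=.038
def caps(x):
    c,s=np.cos(x[2]),np.sin(x[2]);d=np.array([c,s,0])*.035;o=np.array([x[0],x[1],.038]);return np.r_[u+o+d,u+o-d]
def blue(im,roi):
    h=cv2.cvtColor(im,cv2.COLOR_BGR2HSV);m=cv2.inRange(h,(100,80,30),(130,255,255))
    k=np.zeros_like(m);k[roi[1]:roi[3],roi[0]:roi[2]]=1;m=m*k
    n,l,st,_=cv2.connectedComponentsWithStats(m);keep=[i for i in range(1,n) if st[i,4]>30]
    ys,xs=np.nonzero(np.isin(l,keep));h=cv2.convexHull(np.c_[xs,ys].astype(np.int32));o=np.zeros_like(m);cv2.fillConvexPoly(o,h,1);return o
E
python3 - <<'E'
from h import *
t=cv2.imread("pics/top0.png");s=cv2.imread("pics/side0.png")
C=[bot.camera(n) for n in("top","side")]
mb=[blue(t,(200,170,250,245)),blue(s,(225,225,310,280))]
for ms,cs in((mb,C),(mb[:1],C[:1]),(mb[1:],C[1:])):print("cyl",fit(caps,ms,cs,[.52,.11,-.12],np.array([.001,.001,.01])))
def plate(im,seed):
    m=np.zeros((422,562),np.uint8);cv2.floodFill(cv2.GaussianBlur(im,(3,3),0),m,seed,0,(5,)*3,(5,)*3,4|cv2.FLOODFILL_MASK_ONLY|(1<<8))
    return cv2.morphologyEx(m[1:-1,1:-1],cv2.MORPH_CLOSE,np.ones((5,5)))
mp=[plate(t,(290,222)),plate(s,(289,214))];print([m.sum() for m in mp])
for ms,cs in((mp,C),(mp[:1],C[:1]),(mp[1:],C[1:])):print("plate",fit(rect,ms,cs,[.486,-.058,-.12],np.array([.001,.001,.01])))
for z in(.045,.049):print(atz(C[0],(320.65,160.85),z),atz(C[1],(238.5,178.9),z))
for nm,im,c,a,b in(("t",t,C[0],mb[0],mp[0]),("s",s,C[1],mb[1],mp[1])):
    o=im.copy();o[a>0]=(0,0,255);o[b>0]=(0,255,0);cv2.imwrite(f"pics/m{nm}.png",o)
cv2.imwrite("pics/m.png",np.hstack([cv2.imread("pics/mt.png")[110:290,195:395],cv2.imread("pics/ms.png")[150:330,180:380]]))
E
```

```text
cyl (array([ 0.51343097,  0.12562537, -0.22811175]), np.float64(0.7678421794149732))
cyl (array([ 0.51274524,  0.12544024, -0.19797538]), np.float64(0.7684003454562902))
cyl (array([ 0.51382412,  0.11820104, -0.30601769]), np.float64(0.7766559648529908))
[np.uint64(150671), np.uint64(4732)]
plate (array([ 0.48783122, -0.05880395, -0.11016475]), np.float64(0.49932221286474404))
plate (array([ 0.48606173, -0.06337037,  0.01950617]), np.float64(0.049365007201120324))
plate (array([ 0.48800905, -0.05837877, -0.11409766]), np.float64(0.9488568066503865))
[ 0.65600612 -0.13707532  0.045     ] [ 0.65664789 -0.13402403  0.045     ]
[ 0.65525942 -0.13667529  0.049     ] [ 0.65522584 -0.12942022  0.049     ]
```

View pics/m.png

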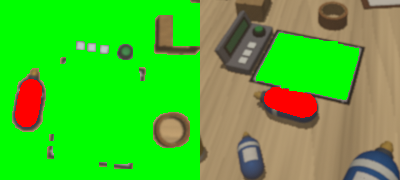

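Run:
```python
from h import *
C=[bot.camera(n) for n in("top","side")]
t,s=[c["color"] for c in C]
def mk(im,roi,thr):
    i=im.astype(int);m=((i[...,0]-i[...,2])>thr).astype(np.uint8)
    k=np.zeros_like(m);k[roi[1]:roi[3],roi[0]:roi[2]]=1;m*=k
    n,l,st,_=cv2.connectedComponentsWithStats(m);keep=[j for j in range(1,n) if st[j,4]>30]
    ys,xs=np.nonzero(np.isin(l,keep));h=cv2.convexHull(np.c_[xs,ys].astype(np.int32));o=np.zeros_like(m);cv2.fillConvexPoly(o,h,1);return o
for thr in(-5,5,15):
    mb=[mk(t,(200,170,245,245),thr),mk(s,(225,232,310,280),thr)]
    for ms,cs in((mb,C),(mb[:1],C[:1]),(mb[1:],C[1:])):print(thr,[m.sum() for m in ms],fit(caps,ms,cs,[.52,.11,-.12],np.array([.001,.001,.01])))
x,_=fit(caps,mb,C,[.52,.11,-.12],np.array([.001,.001,.01]))
out=[]
for im,c,(a,b) in((t,C[0],(195,150)),(s,C[1],(200,210))):
    o=cv2.resize(im[b:b+100,a:a+100],None,fx=4,fy=4)
    h=cv2.convexHull(((proj(c,caps(x))-[a,b]+.5)*4).astype(np.int32));cv2.polylines(o,[h],1,(0,0,255),1);out.append(o)
cv2.imwrite("pics/cf.png",np.hstack(out))
```

```text
-5 [np.uint64(1219), np.uint64(1518)] (array([ 0.50983111,  0.1290463 , -0.19074675]), np.float64(0.9394496159803032))
-5 [np.uint64(1219)] (array([ 0.5095791 ,  0.12941604, -0.19709344]), np.float64(0.9299545780540283))
-5 [np.uint64(1518)] (array([ 0.5110965 ,  0.12994634, -0.16020415]), np.float64(0.9644412191582002))
5 [np.uint64(1165), np.uint64(1437)] (array([ 0.51061304,  0.12909426, -0.20977851]), np.float64(0.9167304420107985))
5 [np.uint64(1165)] (array([ 0.5098802 ,  0.12901735, -0.1918144 ]), np.float64(0.8937700829696418))
5 [np.uint64(1437)] (array([ 0.51032222,  0.128935  , -0.18730207]), np.float64(0.942404075260866))
15 [np.uint64(1115), np.uint64(1295)] (array([ 0.50984207,  0.12905366, -0.18662397]), np.float64(0.8537284439367345))
15 [np.uint64(1115)] (array([ 0.5106382 ,  0.13008998, -0.1983237 ]), np.float64(0.8561693142007006))
15 [np.uint64(1295)] (array([ 0.51270396,  0.12539458, -0.20661686]), np.float64(0.8592233009708737))
```

View pics/cf.png

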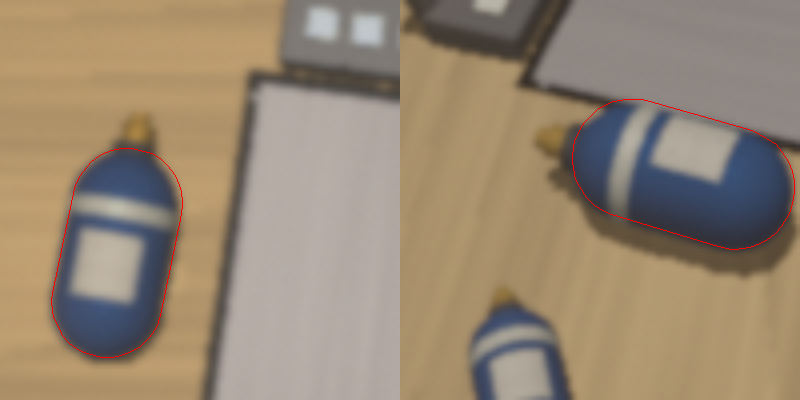

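```bash
cat >> h.py <<'E'
from scipy.spatial.transform import Rotation as Ro
def to(p,yaw=None):
    """shift mm in tool axes to reach p with the present orientation"""
    o=bot.get_obs();R=Ro.from_quat(o["tool_rot"]).as_matrix()
    print("R",R.round(3).tolist(),"pos",o["eef_pos"].round(4),"F",o["ft_force"].round(1),"w",round(o["grip_width"],4),"t",o["clock"])
    print("shift mm",(R.T@(np.array(p)-o["eef_pos"])*1000).round(1))
E
python3 -c "
from h import *
to([.656,-.136,.12])"
```

```text
R [[0.308, 0.0, -0.951], [0.951, 0.0, 0.308], [0.0, -1.0, -0.0]] pos [0.1539 0.4757 0.2313] F [-0.6  0.2 -0.6] w 0.0858 t 1.7
shift mm [-427.6  111.3 -666. ]
```

```bash
python3 -m inch '0 3 0 4 0 -27 1;0 6 0 8 0 -54 1;0 6 0 8 0 -54 1;0 6 0 8 0 -54 1;0 6 0 8 0 -54 1;0 6 0 8 0 -54 1;0 6 0 8 0 -54 1;0 6 0 8 0 -54 1;0 6 0 8 0 -54 1;0 6 0 8 0 -54 1;0 6 0 8 0 -54 1;0 6 0 8 0 -30 1'; python3 -c "
from h import *
to([.656,-.136,.10])"
```

```text
clock: 3.2
eef_pos: [0.5968, 0.1084, 0.2311]
tool_rot: [0.707, 0.017, -0.017, -0.707]
ft_force: [-0.3, 0.4, 0.1]
grip_width: -0.0
R [[0.999, -0.0, -0.048], [0.048, -0.0, 0.999], [-0.0, -1.0, -0.0]] pos [0.5968 0.1084 0.2311] F [-0.3  0.4  0.1] w -0.0 t 3.2
shift mm [  47.6  131.1 -246.9]
```

```bash
python3 -m inch '0 3 0 12 0 -50 1;0 3 0 12 0 -55 1;0 3 0 12 0 -55 1;0 0 0 10 40 -40 1;0 0 0 5 40 -30 1;0 0 0 0 20 0 1;0 0 0 0 0 0 1'; python3 -c "
from h import *
to([.656,-.136,.06])"
```

```text
clock: 4.08
eef_pos: [0.6377, -0.1201, 0.1287]
tool_rot: [-0.706, 0.039, -0.035, 0.706]
ft_force: [1.0, -0.2, 0.3]
grip_width: -0.0004
R [[0.995, -0.005, 0.104], [-0.104, 0.001, 0.995], [-0.005, -1.0, 0.001]] pos [ 0.6377 -0.1201  0.1287] F [ 1.  -0.2  0.3] w -0.0004 t 4.075
shift mm [ 20.2  68.6 -13.9]
```

```bash
python3 -m inch '0 0 0 20 20 -14 1;0 0 0 0 30 0 1;0 0 0 0 12 0 1;0 0 0 0 0 0 1'; python3 -c "
from h import *
to([.656,-.136,.049])
t=[bot.camera(n)['color'] for n in('top','side')]
cv2.imwrite('pics/k1.png',np.hstack([cv2.resize(t[0][110:210,260:360],None,fx=4,fy=4),cv2.resize(t[1][130:230,190:290],None,fx=4,fy=4)]))"
```

```text
clock: 4.58
eef_pos: [0.6577, -0.1351, 0.0693]
tool_rot: [-0.706, 0.037, -0.036, 0.706]
ft_force: [-0.3, 0.4, -0.4]
grip_width: -0.0004
R [[0.995, -0.001, 0.102], [-0.102, 0.0, 0.995], [-0.001, -1.0, 0.0]] pos [ 0.6577 -0.1351  0.0693] F [-0.3  0.4 -0.4] w -0.0004 t 4.575
shift mm [-1.6 20.3 -1. ]
```

View pics/k1.png

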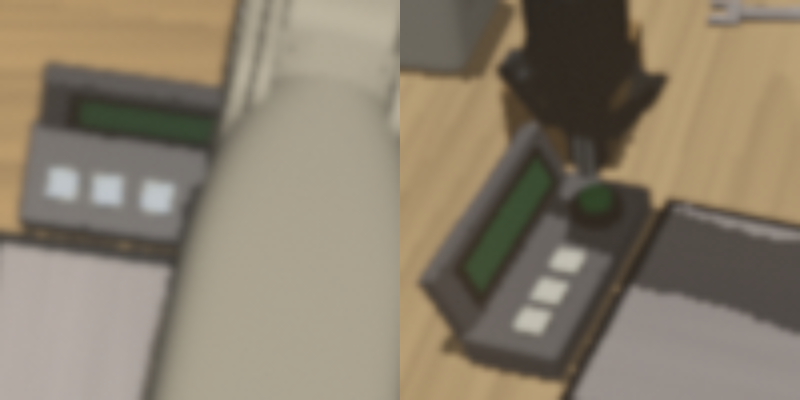

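```bash
python3 -c "
from h import *
for n,a,b in(('top',260,110),('side',190,130)):
    c=bot.camera(n)
    for P in([.6577,-.1351,.0693],[.6577,-.1351,.049],[.656,-.136,.049],[.656,-.136,.044]): print(n,P,((proj(c,P)[0]-[a,b]+.5)*4).round())
    for k in ('zero_key_top','zero_key'):
        for r in bot.cut_out(k,n): print(k,r['conf'],np.array(r['extent']).round(1))
c=bot.camera('side');im=c['color'][150:195,215:260];cv2.imwrite('pics/k2.png',cv2.resize(im,None,fx=13,fy=13,interpolation=2))
"
```

```text
top [0.6577, -0.1351, 0.0693] [245. 196.]
top [0.6577, -0.1351, 0.049] [242. 202.]
top [0.656, -0.136, 0.049] [244. 204.]
top [0.656, -0.136, 0.044] [243. 206.]
zero_key 0.44 [238.8 127.1 319.1 273.8]
side [0.6577, -0.1351, 0.0693] [193. 172.]
side [0.6577, -0.1351, 0.049] [195. 193.]
side [0.656, -0.136, 0.049] [197. 192.]
side [0.656, -0.136, 0.044] [198. 197.]
zero_key_top 0.74 [154.3 270.  182.6 316.2]
zero_key_top 0.62 [236.2 175.8 244.  182.7]
zero_key_top 0.44 [238.2 235.2 297.6 270.5]
```

View pics/k2.png

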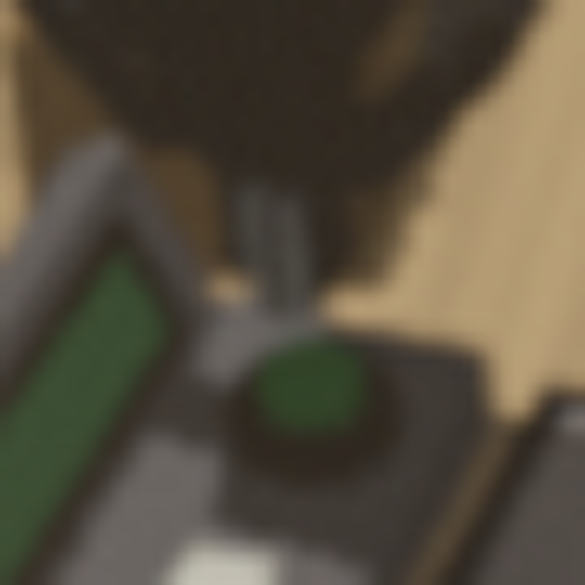

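```bash
python3 -m inch '0 0 0 -2 10 1 1;0 0 0 0 7 0 1;0 0 0 0 3 0 1;0 0 0 0 1 0 1;0 0 0 0 0 0 1'; python3 -m inch '0 0 0 0 1 0 1;0 0 0 0 1 0 1;0 0 0 0 0 0 1'
```

```text
clock: 5.65
eef_pos: [0.656, -0.1346, 0.0484]
tool_rot: [-0.706, 0.037, -0.036, 0.706]
ft_force: [-0.9, -0.4, 1.6]
grip_width: 0.0001
clock: 6.02
eef_pos: [0.6563, -0.1347, 0.0466]
tool_rot: [0.706, -0.036, 0.037, -0.706]
ft_force: [-1.6, 0.3, 1.7]
grip_width: -0.0001
```

```bash
python3 -m inch '0 0 0 0 1 0 1;0 0 0 0 1 0 1;0 0 0 0 0 0 1'; python3 -m inch '0 0 0 0 1 0 1;0 0 0 0 1 0 1;0 0 0 0 0 0 1';python3 -m inch '0 0 0 0 1 0 1;0 0 0 0 0 0 1'
```

```text
clock: 6.4
eef_pos: [0.6563, -0.1347, 0.0445]
tool_rot: [0.706, -0.036, 0.037, -0.706]
ft_force: [-0.5, 0.1, 3.4]
grip_width: -0.0001
clock: 6.78
eef_pos: [0.6564, -0.1347, 0.044]
tool_rot: [0.706, -0.036, 0.037, -0.706]
ft_force: [-3.0, 0.4, 10.3]
grip_width: -0.0002
clock: 7.02
eef_pos: [0.6564, -0.1347, 0.0439]
tool_rot: [0.706, -0.036, 0.037, -0.706]
ft_force: [-4.8, 1.3, 13.4]
grip_width: 0.0001
```

Bottomed out: the force jumped at z = 0.044, which is 5 mm of travel. I'll release and move to above the cylinder, with the fingers part open across its axis.

```bash
python3 -m inch '0 0 0 0 -3 0 1;0 0 0 0 -5 0 1;0 0 0 0 -20 0 1;0 0 0 0 -45 0 1;0 0 0 0 -30 0 1;0 1 0 -30 0 50 1;0 1 0 -30 0 60 0.6;0 1 0 -30 0 60 0.6;0 1 0 -30 0 60 0.6;0 0 0 -10 0 20 0.6;0 0 0 0 0 0 0.6'; python3 -c "
from h import *
to([.51,.139,.090])
t=[bot.camera(n)['color'] for n in('top','side')]
cv2.imwrite('pics/r1.png',np.hstack([t[0][100:300,150:350],t[1][130:330,150:350]]))
"
```

```text
clock: 8.4
eef_pos: [0.5642, 0.1191, 0.1437]
tool_rot: [0.705, -0.06, 0.059, -0.704]
ft_force: [-0.4, 0.0, -0.6]
grip_width: 0.0342
R [[0.986, -0.001, 0.169], [-0.169, -0.0, 0.986], [-0.001, -1.0, -0.0]] pos [0.5642 0.1191 0.1437] F [-0.4  0.  -0.6] w 0.0342 t 8.4
shift mm [-56.7  53.8  10.5]
```

View pics/r1.png

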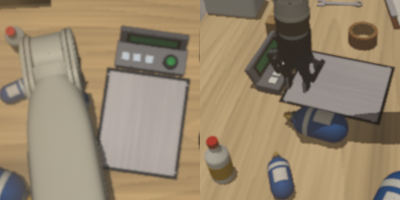

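```bash
python3 -m inch '0 1 0 -40 15 11 0.6;0 0 0 -18 20 0 0.6;0 0 0 0 14 0 0.6;0 0 0 0 0 0 0.6'; python3 -c "
from h import *
to([.51,.139,.080])
t=bot.camera('side')['color']
cv2.imwrite('pics/r2.png',cv2.resize(t[180:300,200:340],None,fx=5,fy=5,interpolation=2))
"
```

```text
clock: 9.0
eef_pos: [0.5102, 0.1373, 0.0943]
tool_rot: [0.704, -0.068, 0.067, -0.704]
ft_force: [-0.8, -1.0, -0.4]
grip_width: 0.0344
R [[0.982, -0.001, 0.191], [-0.191, -0.001, 0.982], [-0.001, -1.0, -0.001]] pos [0.5102 0.1373 0.0943] F [-0.8 -1.  -0.4] w 0.0344 t 9.0
shift mm [-0.5 14.3  1.7]
```

View pics/r2.png

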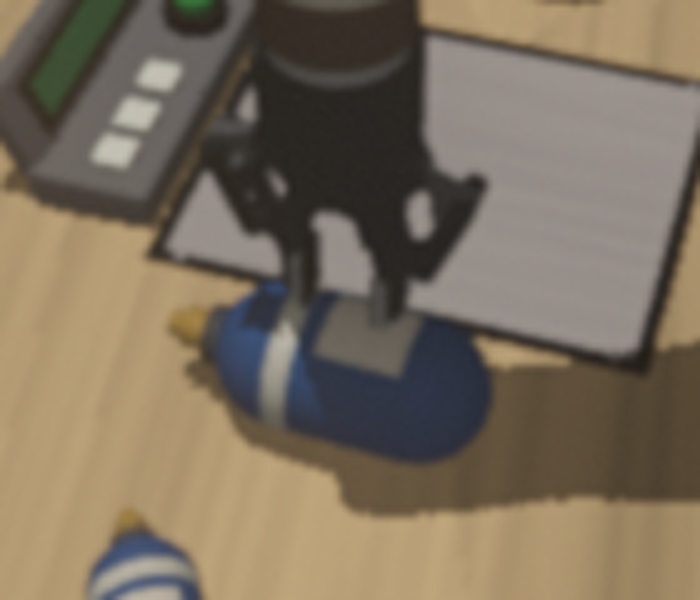

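```bash
python3 -m inch '0 0 0 -5 12 2 0.6;0 0 0 0 3 0 0.6;0 0 0 0 1 0 0.6;0 0 0 0 0 0 0.6'; python3 -m inch '0 0 0 0 2 0 0.6;0 0 0 0 0 0 0.6';python3 -m inch '0 0 0 0 2 0 0.6;0 0 0 0 0 0 0.6'
```

```text
clock: 9.55
eef_pos: [0.5055, 0.1414, 0.0794]
tool_rot: [-0.704, 0.067, -0.067, 0.704]
ft_force: [-0.3, -0.2, 0.0]
grip_width: 0.0342
clock: 9.8
eef_pos: [0.5053, 0.1413, 0.0773]
tool_rot: [0.704, -0.067, 0.067, -0.704]
ft_force: [-0.4, -0.5, -0.3]
grip_width: 0.034
clock: 10.05
eef_pos: [0.5054, 0.1414, 0.0752]
tool_rot: [0.704, -0.067, 0.067, -0.704]
ft_force: [0.2, 0.1, 0.0]
grip_width: 0.0337
```

```bash
python3 -m inch '0 0 0 0 1 0 0.6;0 0 0 0 0 0 0.6'; python3 -m inch '0 0 0 0 1 0 0.6;0 0 0 0 0 0 0.6';python3 -m inch '0 0 0 0 1 0 0.6;0 0 0 0 0 0 0.6'
```

```text
clock: 10.3
eef_pos: [0.5055, 0.1417, 0.075]
tool_rot: [-0.704, 0.067, -0.067, 0.704]
ft_force: [-1.6, 0.4, 5.4]
grip_width: 0.0342
clock: 10.55
eef_pos: [0.5057, 0.142, 0.0748]
tool_rot: [-0.703, 0.067, -0.068, 0.705]
ft_force: [-3.3, 1.0, 9.1]
grip_width: 0.0344
clock: 10.8
eef_pos: [0.5058, 0.1425, 0.0747]
tool_rot: [-0.703, 0.066, -0.068, 0.705]
ft_force: [-5.3, 1.2, 15.0]
grip_width: 0.0341
```

```bash
python3 -m inch '0 0 0 0 -1 -3 0.6;0 0 0 0 0 -6 0.6;0 0 0 0 0 -6 0.6;0 0 0 0 0 -6 0.6;0 0 0 0 0 -6 0.6;0 0 0 0 0 -6 0.6;0 0 0 0 0 -4 0.6;0 0 0 0 0 -2 0.6;0 0 0 0 0 0 0.6';python3 -c "
from h import *
t=bot.camera('side')['color']
cv2.imwrite('pics/r3.png',cv2.resize(t[180:300,200:340],None,fx=5,fy=5,interpolation=2))
"
```

```text
clock: 11.92
eef_pos: [0.4989, 0.1031, 0.0748]
tool_rot: [-0.704, 0.067, -0.068, 0.704]
ft_force: [-1.7, 0.3, 8.4]
grip_width: 0.0344
```

View pics/r3.png

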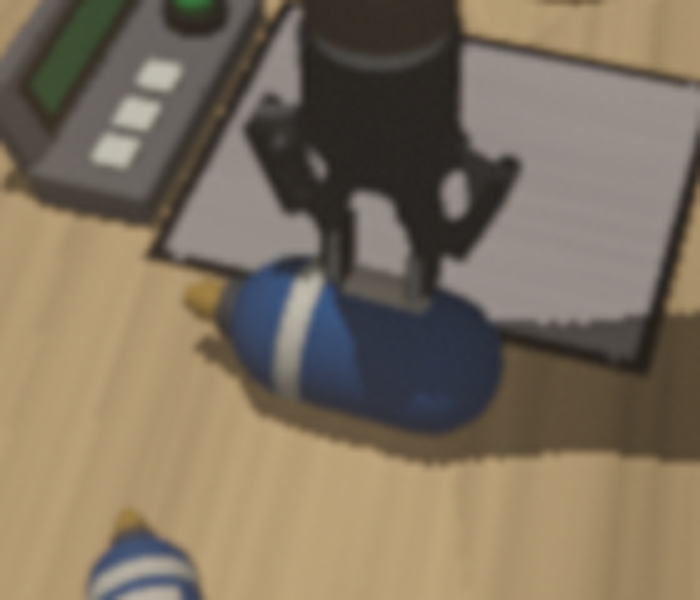

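```bash
python3 -m inch '0 0 0 0 -10 0 0.6;0 0 0 0 0 23 0.6;0 0 0 0 8 0 0.6;0 0 0 0 2 0 0.6;0 0 0 0 0 -4 0.6;0 0 0 0 0 -7 0.6;0 0 0 0 0 -7 0.6;0 0 0 0 0 -7 0.6;0 0 0 0 0 -7 0.6;0 0 0 0 0 -7 0.6;0 0 0 0 0 -5 0.6;0 0 0 0 0 -2 0.6';python3 -c "
from h import *
t=bot.camera('side')['color']
cv2.imwrite('pics/r4.png',cv2.resize(t[180:300,200:340],None,fx=5,fy=5,interpolation=2))
"
```

```text
clock: 13.48
eef_pos: [0.4949, 0.0797, 0.0748]
tool_rot: [-0.704, 0.066, -0.069, 0.704]
ft_force: [-0.4, -0.4, 8.5]
grip_width: 0.0342
```

View pics/r4.png

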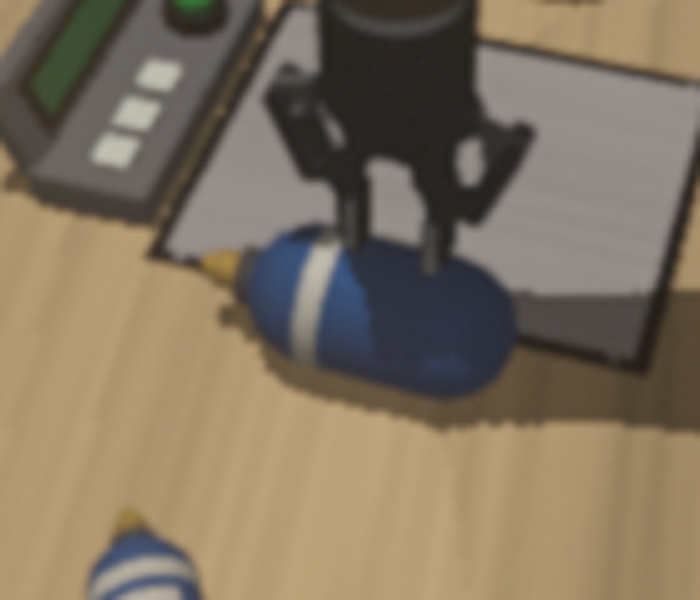

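```bash
python3 -m inch '0 0 0 0 -10 0 0.6;0 0 0 0 0 23 0.6;0 0 0 0 8 0 0.6;0 0 0 0 2 0 0.6;0 0 0 0 0 -4 0.6;0 0 0 0 0 -7 0.6;0 0 0 0 0 -7 0.6;0 0 0 0 0 -7 0.6;0 0 0 0 0 -7 0.6;0 0 0 0 0 -7 0.6;0 0 0 0 0 -5 0.6;0 0 0 0 0 -2 0.6'
python3 -m inch '0 0 0 0 -10 0 0.6;0 0 0 0 0 23 0.6;0 0 0 0 8 0 0.6;0 0 0 0 2 0 0.6;0 0 0 0 0 -4 0.6;0 0 0 0 0 -7 0.6;0 0 0 0 0 -7 0.6;0 0 0 0 0 -7 0.6;0 0 0 0 0 -7 0.6;0 0 0 0 0 -7 0.6;0 0 0 0 0 -5 0.6;0 0 0 0 0 -2 0.6'
python3 -c "
from h import *
t=bot.camera('side')['color']
cv2.imwrite('pics/r5.png',cv2.resize(t[160:280,200:340],None,fx=5,fy=5,interpolation=2))
"
```

```text
clock: 15.02
eef_pos: [0.4902, 0.057, 0.0749]
tool_rot: [-0.704, 0.067, -0.069, 0.704]
ft_force: [-1.2, 0.3, 11.1]
grip_width: 0.0342
clock: 16.52
eef_pos: [0.4856, 0.0345, 0.0749]
tool_rot: [-0.704, 0.067, -0.068, 0.704]
ft_force: [-1.6, 0.6, 12.5]
grip_width: 0.0341
```

View pics/r5.png

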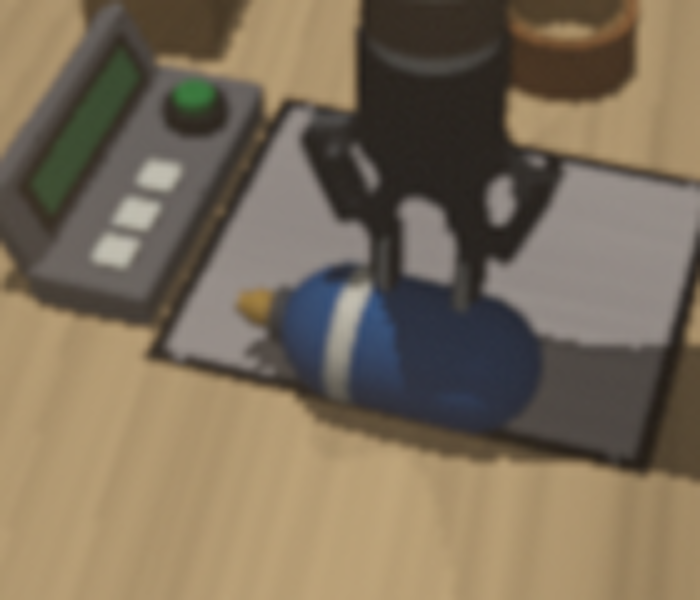

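```bash
python3 -m inch '0 0 0 0 -10 0 0.6;0 0 0 0 0 23 0.6;0 0 0 0 8 0 0.6;0 0 0 0 1 0 0.6;0 0 0 0 0 -4 0.6;0 0 0 0 0 -7 0.6;0 0 0 0 0 -7 0.6;0 0 0 0 0 -7 0.6;0 0 0 0 0 -7 0.6;0 0 0 0 0 -7 0.6;0 0 0 0 0 -5 0.6;0 0 0 0 0 -2 0.6'
python3 -m inch '0 0 0 0 -10 0 0.6;0 0 0 0 0 23 0.6;0 0 0 0 8 0 0.6;0 0 0 0 2 0 0.6;0 0 0 0 0 -4 0.6;0 0 0 0 0 -7 0.6;0 0 0 0 0 -7 0.6;0 0 0 0 0 -7 0.6;0 0 0 0 0 -7 0.6;0 0 0 0 0 -7 0.6;0 0 0 0 0 -5 0.6;0 0 0 0 0 -2 0.6'
python3 -m inch '0 0 0 0 -10 0 0.6;0 0 0 0 0 23 0.6;0 0 0 0 8 0 0.6;0 0 0 0 2 0 0.6;0 0 0 0 0 -4 0.6;0 0 0 0 0 -7 0.6;0 0 0 0 0 -7 0.6;0 0 0 0 0 -7 0.6;0 0 0 0 0 -7 0.6;0 0 0 0 0 -7 0.6;0 0 0 0 0 -5 0.6;0 0 0 0 0 -2 0.6'
python3 -m inch '0 0 0 0 0 0 0.6;0 0 0 0 -10 0 0.6;0 0 0 0 -30 0 0.6;0 0 0 0 0 60 0.6;0 0 0 0 0 0 0.6'
python3 -c "
from h import *
c=bot.camera('side');t=c['color'];bot.camera('top')
cv2.imwrite('pics/r6.png',cv2.resize(t[130:250,200:340],None,fx=5,fy=5,interpolation=2))
"
```

```text
clock: 18.08
eef_pos: [0.4811, 0.0117, 0.075]
tool_rot: [0.704, -0.067, 0.068, -0.704]
ft_force: [0.4, -0.1, 7.2]
grip_width: 0.0344
clock: 19.58
eef_pos: [0.4761, -0.0107, 0.075]
tool_rot: [0.704, -0.067, 0.068, -0.704]
ft_force: [-2.1, 0.3, 6.8]
grip_width: 0.0344
clock: 21.08
eef_pos: [0.4718, -0.0335, 0.0751]
tool_rot: [0.704, -0.067, 0.068, -0.704]
ft_force: [-1.8, 0.6, 7.7]
grip_width: 0.034
clock: 21.7
eef_pos: [0.4843, 0.0288, 0.1152]
tool_rot: [-0.704, 0.065, -0.066, 0.704]
ft_force: [0.3, 0.1, 0.3]
grip_width: 0.0341
```

View pics/r6.png

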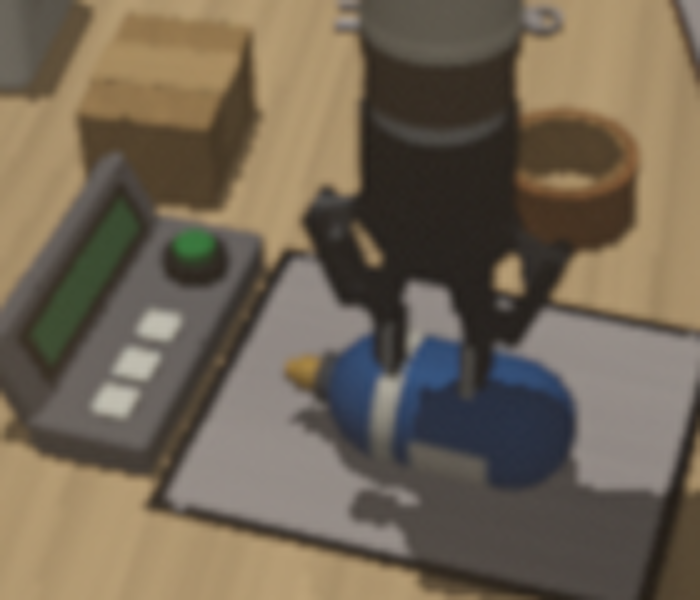

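```bash
python3 -m inch '0 0 0 0 -40 40 0.6;0 0 0 0 -10 60 0.6;0 0 0 0 0 60 0.6;0 0 0 0 0 30 0.6;0 0 0 0 0 0 0.6'
cat >> h.py <<'E'
def mk(im,roi,thr):
    i=im.astype(int);m=((i[...,0]-i[...,2])>thr).astype(np.uint8)
    k=np.zeros_like(m);k[roi[1]:roi[3],roi[0]:roi[2]]=1;m*=k
    n,l,st,_=cv2.connectedComponentsWithStats(m);keep=[j for j in range(1,n) if st[j,4]>30]
    ys,xs=np.nonzero(np.isin(l,keep));h=cv2.convexHull(np.c_[xs,ys].astype(np.int32));o=np.zeros_like(m);cv2.fillConvexPoly(o,h,1);return o
E
python3 -c "
from h import *
T=bot.camera('top');S=bot.camera('side')
cv2.imwrite('pics/r7.png',np.hstack([cv2.resize(T['color'][120:280,200:360],None,fx=2.5,fy=2.5),cv2.resize(S['color'][120:280,180:340],None,fx=2.5,fy=2.5)]))
"
```

```text
clock: 22.42
eef_pos: [0.5193, 0.2137, 0.1637]
tool_rot: [0.704, -0.067, 0.066, -0.704]
ft_force: [0.2, -0.7, 0.5]
grip_width: 0.0345
```

View pics/r7.png

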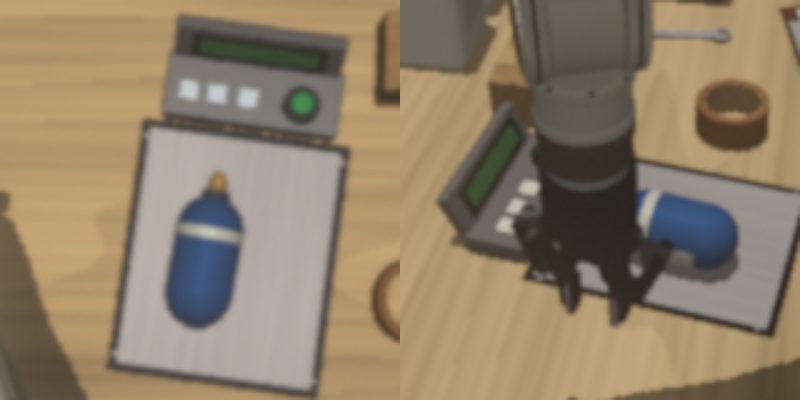

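```bash
python3 -c "
from h import *
T=bot.camera('top');t=T['color']
for thr in(-5,5,15):
    m=mk(t,(255,175,310,258),thr);x,q=fit(caps,[m],[T],[.48,-.02,-.18],np.array([.001,.001,.01]))
    d=x[:2]-[.488,-.059];th=-.116;c,s=np.cos(th),np.sin(th);print(m.sum(),x,q,'scale frame mm',1e3*(c*d[0]+s*d[1]),1e3*(-s*d[0]+c*d[1]),'yaw',x[2]-th)
# plate from top corners in r7 (inner): 
q=np.array([(152,129),(342,153),(312,388),(116,358)])/2.5+[200,120]-.3
P=np.array([atz(T,u,0) for u in q]);print(P.mean(0),[np.linalg.norm(P[i]-P[(i+1)%4]).round(4) for i in range(4)])
"
```

```text
1337 [ 0.48099783 -0.02985423 -0.17328784] 0.9677973179898844 scale frame mm -10.328443648726354 28.139461609054262 yaw -0.05728783674193523
1246 [ 0.48135055 -0.02948214 -0.15207128] 0.9523262492820218 scale frame mm -10.021162493523043 28.549880938511514 yaw -0.03607128350541487
1164 [ 0.48131982 -0.02854    -0.14127691] 0.8928948125419504 scale frame mm -10.160724675174075 29.482127031413178 yaw -0.02527691136549466
[ 4.87688620e-01 -6.05517064e-02  5.55111512e-17] [np.float64(0.2188), np.float64(0.269), np.float64(0.2231), np.float64(0.2636)]
```

```bash
python3 -c "
from h import *
to([.482,-.0197,.085])"
```

```text
R [[0.982, -0.001, 0.191], [-0.191, -0.001, 0.982], [-0.001, -1.0, -0.001]] pos [0.5188 0.2113 0.1639] F [ 0.1 -1.2  0.1] w 0.0341 t 22.575
shift mm [   8.1   79.2 -233.7]
```

```bash
python3 -m inch '0 0 0 0 0 -50 0.6;0 0 0 2 0 -60 0.6;0 0 0 2 0 -60 0.6;0 0 0 2 10 -44 0.6;0 0 0 2 30 -20 0.6;0 0 0 0 30 0 0.6;0 0 0 0 9 0 0.6;0 0 0 0 4 0 0.6;0 0 0 0 0 0 0.6'; python3 -c "
from h import *
to([.482,-.0197,.075])"
```

```text
clock: 23.7
eef_pos: [0.4832, -0.0183, 0.082]
tool_rot: [-0.704, 0.067, -0.068, 0.704]
ft_force: [0.6, -0.2, -0.1]
grip_width: 0.034
R [[0.982, 0.001, 0.189], [-0.189, -0.0, 0.982], [0.001, -1.0, 0.0]] pos [ 0.4832 -0.0183  0.082 ] F [ 0.6 -0.2 -0.1] w 0.034 t 23.7
shift mm [-0.9  7.  -1.6]
```

Down about 8.5 mm for roughly 8 N, then two short strokes.

```bash
python3 -m inch '0 0 0 0 6 -1 0.6;0 0 0 0 2 0 0.6;0 0 0 0 1 0 0.6;0 0 0 0 0 -3 0.6;0 0 0 0 0 -5 0.6;0 0 0 0 0 -6 0.6;0 0 0 0 0 -6 0.6;0 0 0 0 0 -5 0.6;0 0 0 0 0 -3 0.6;0 0 0 0 0 -1 0.6;0 0 0 0 0 0 0.6'
python3 -m inch '0 0 0 0 -10 0 0.6;0 0 0 0 0 15 0.6;0 0 0 0 8 0 0.6;0 0 0 0 2 0 0.6;0 0 0 0 0 -3 0.6;0 0 0 0 0 -5 0.6;0 0 0 0 0 -6 0.6;0 0 0 0 0 -6 0.6;0 0 0 0 0 -5 0.6;0 0 0 0 0 -3 0.6;0 0 0 0 0 -1 0.6;0 0 0 0 0 0 0.6'
python3 -m inch '0 0 0 0 -10 0 0.6;0 0 0 0 -40 0 0.6;0 0 0 0 -40 30 0.6;0 0 0 0 0 60 0.6;0 0 0 0 0 60 0.6;0 0 0 0 0 60 0.6;0 0 0 0 0 30 0.6;0 0 0 0 0 0 0.6'
python3 -c "
from h import *
T=bot.camera('top');t=T['color'];S=bot.camera('side')
for thr in(-5,5):
    m=mk(t,(255,175,320,258),thr);x,q=fit(caps,[m],[T],[.48,-.055,-.18],np.array([.001,.001,.01]))
    d=x[:2]-[.488,-.059];th=-.116;c,s=np.cos(th),np.sin(th);print(m.sum(),x,q,'scale frame mm',1e3*(c*d[0]+s*d[1]),1e3*(-s*d[0]+c*d[1]),'yaw',x[2]-th)
cv2.imwrite('pics/r8.png',np.hstack([cv2.resize(T['color'][120:280,200:360],None,fx=2.5,fy=2.5),cv2.resize(S['color'][120:280,180:340],None,fx=2.5,fy=2.5)]))
"
```

```text
clock: 25.08
eef_pos: [0.4785, -0.0477, 0.075]
tool_rot: [-0.704, 0.066, -0.069, 0.704]
ft_force: [-3.6, 0.4, 15.1]
grip_width: 0.0341
clock: 26.58
eef_pos: [0.4758, -0.0614, 0.0749]
tool_rot: [0.704, -0.066, 0.069, -0.704]
ft_force: [-4.9, 1.0, 23.4]
grip_width: 0.0341
clock: 27.58
eef_pos: [0.5193, 0.1765, 0.1607]
tool_rot: [0.704, -0.066, 0.065, -0.704]
ft_force: [-0.1, 0.1, 0.1]
grip_width: 0.0338
1341 [ 0.47570293 -0.05884439 -0.16169752] 0.9653894268637353 scale frame mm -12.23244238174215 -1.2686974535188813 yaw -0.045697517635191434
1252 [ 0.47605659 -0.05943723 -0.16781395] 0.9553750597228858 scale frame mm -11.81253981413198 -1.8166209893627139 yaw -0.05181394950357472
```

View pics/r8.png

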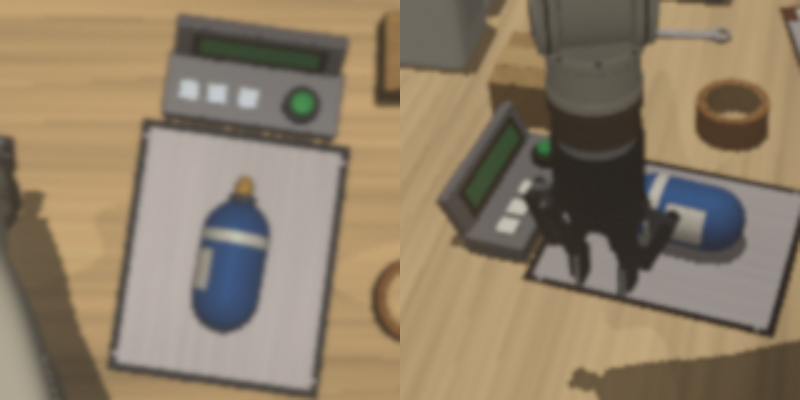

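```bash
python3 -m inch '0 0 0 0 -20 30 0.6;0 0 0 0 0 0 0.6;0 0 0 0 0 0 0.6;0 0 0 0 0 0 0.6;0 0 0 0 0 0 0.6;0 0 0 0 0 0 0.6'
python3 -c "
from h import *
T=bot.camera('top');t=T['color'];S=bot.camera('side')['color']
m=mk(t,(255,175,320,258),-5);x,q=fit(caps,[m],[T],[.48,-.055,-.18],np.array([.001,.001,.01]));print(x,q)
d=cv2.absdiff(t,cv2.imread('pics/top0.png'));cv2.imwrite('pics/f.png',np.hstack([cv2.resize(t,(400,300)),cv2.resize(d*3,(400,300))]))
bot.job_done() if abs(x[1]+.0588)<.003 else print('moved')
"
```

```text
clock: 28.42
eef_pos: [0.5253, 0.2032, 0.1821]
tool_rot: [0.704, -0.068, 0.067, -0.704]
ft_force: [0.2, -1.1, 0.3]
grip_width: 0.0341
[ 0.47640767 -0.05928656 -0.14791928] 0.9648014859530996
the job is handed in; nothing more can be done
```

View pics/f.png

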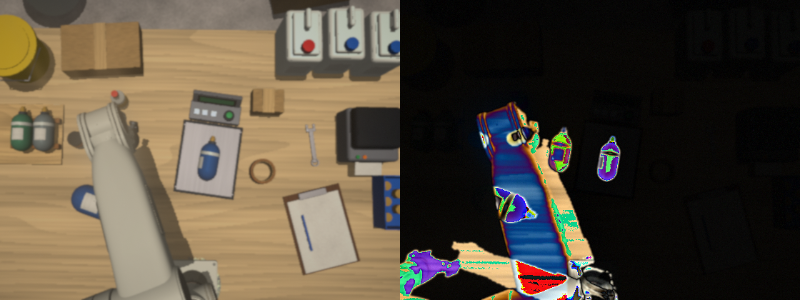

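The scale is zeroed, the blue cylinder lies across the middle of the weighing plate, and the job was handed in at about 28.5 s.

- **Zeroing:** I pressed the green key with the plate empty. It hit its stop after about 5 mm of travel (TCP height 0.049 to 0.044 m, then the force rose to 13 N). I then let it up.
- **Rolling:** The middle-sized cylinder went onto the plate in eight slow strokes over its top, with the fingertips part open. I never gripped or lifted it. The vertical force read 7–15 N after most strokes and 23 N after the last one.
- **Final position:** The cylinder's middle is about 1–2 mm from the plate's centre line across the plate. It is turned about 2–3° from the plate's axis, and both ends are roughly 48 mm inside the plate edges. A second fit about a second later agreed to within 1 mm, so it is at rest.
- **Hand and surroundings:** The hand is clear, at 0.18 m height, with no contact force. Comparing the first and last top pictures shows no change in the tape roll, spanner or carton.

**Not checked:** The arm hid the left side of the bench in the last top view, so I could not compare the small look-alike cylinder, the jar and most of the bottle there. The hand was only near that area at 0.14 m or higher. The last position comes from the top camera only, because the hand partly blocked the side view.

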